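# Press a caddy's divider home and clamp the glue-up with a one-hand ratchet bar clamp

## Robot

A 6-joint arm with a two-finger parallel gripper is mounted at the origin on a cart in front of the work surface, level with it; the furniture and walls round the work are solid. World frame = base frame: x ahead of the robot, y to its left, z up, the work surface at z = 0. Lengths are in m, angles in degrees, forces in N, time in s.
With the tool pointing down it reaches from about 0.35 to 0.8 m from the base axis. Payload 7.3 kg.
Tool frame: the origin (TCP) lies between the finger pads; the fingertips stand 14 mm ahead of it and the grasp point (between the pads) lies 5 mm behind it (bot.tcp_to_tips is the distance from the TCP to the fingertips, in m); z points along the fingers, y is the line along which they close (so a half turn about z gives the same grasp; the last joint's range is limited). The gripper opens to 85 mm and grips with 20 to 120 N. Pads are 22 mm wide; open, the fingers measure 114 mm over their backs; the gripper's body (76 mm by 85 mm) begins 54 mm behind the grasp point. The pads swing forward as they close: fully open they stand 13 mm farther back than shut.
Start: joints at [57.41, 19.595, 87.324, -0, 73.075, -8.365], TCP at [0.215, 0.479, 0.245] pointing down, gripper open.
Joint ranges: [-145.02, 145.02], [-44.19, 115.74], [2.07, 154.8], [-57.11, 237.11], [16.16, 152.29], [-177.93, 177.93]. Speed limits (degrees/s): [147.25, 147.25, 180, 180, 180, 180].

## Interface

Orientations are given as [roll, pitch, yaw] about the fixed x, y, z axes, in that order (R = Rz(yaw) Ry(pitch) Rx(roll)).
In Python, from workcell import bot gives the robot as it stands. Calls block until the motion is done:
- bot.movep(position, orientation): joint-space move of the TCP to a pose.
- bot.servo_line(position, speed=0.15, attitude=None): straight line of the TCP; attitude=None keeps the orientation; speed is the mean speed in m/s.
- bot.movej(angles): joint-space move.
- bot.command_gripper(opening, strength=None): opening from 0.0 (shut) to 1.0 (fully open); strength is the grip in N (None keeps the last); returns when the fingers have stopped.
- bot.hold(seconds).
- bot.ik(position, orientation): joint angles nearest the present ones, or None.
- bot.state(): the state.
- bot.grab_frame(name): name is "side" or "top"; returns the picture (480x640x3 uint8, red, green, blue); there is no depth.
- bot.get_calibration(name): a dict with "mtx" (3x3 intrinsics, pixels), "view" (4x4, takes a point from world to camera coordinates). Camera axes: x right, y up, looking along -z (the intrinsics and any distortion apply to the point x, -y, -z); pixel columns grow to the right and rows downward; lengths in m; the calibration is good to about 2 mm. A picture is of the moment at which its call begins. get_calibration takes no time and is no camera call.
A pose or a line that the arm cannot do raises bot.IKError and nothing moves.
- bot.hand_in(): hands the job in, once; it reports no verdict.
The state is a dict: "time_s": time; "joint_positions": joint angles; "qd": joint speeds; "effort": joint torques, N m; "ee_pos": TCP position; "orientation": TCP orientation; "wrist_force": force on the tool from outside, world axes, zero at the start; "ft_torque": the same for the moment, N m; "finger_gap": opening from 0.0 (shut) to 1.0 (fully open).
Only numpy, scipy, OpenCV 4.12 (cv2) and the standard library are available. Lean on these libraries where they do the work, as an engineer would, in place of code of your own. Each camera call takes 0.05 s, during which the arm holds its last target. There are 200 camera calls.

## Task

The wooden condiment caddy has just been glued: first press its divider board down in its grooves until its top edge is flush with the end boards. Then work the one-hand bar clamp lying around the caddy: squeeze its trigger against the handle and let it out, stroke after stroke, until both soft jaw pads bear on the end boards. Finish while still holding trigger and handle squeezed together, with the pads about half squashed (not slack, and never squashed flat, which crushes the caddy), the caddy flat on the table and the things around it left alone.

Things in the scene. Friction and masses are not known exactly. Their poses are not given: they have to be found in the camera images.
- clamp: one-hand ratchet bar clamp lying on its side, loose, 0.9 kg: grey housing 70 x 54 x 46 mm high, toothed steel bar, two jaws with black rubber pads, grey handle and trigger. Origin: on the table under the bar, mid housing; x from handle (-x) to jaws (to +98 mm), y along the bar to the far jaw, z up. Near pad's face at y = 39 mm, far pad's at 219 mm minus joint bar; the caddy stands between
- grip_mid (a point): place to squeeze: midway between the outer faces of handle (y = -32 mm, 6 to 42 mm above the table) and open trigger (y = +32 mm, 9 to 39 mm above it), at clamp x = -75 mm, y = 0, 24 mm up. Both run along x from the housing (x = -28 mm) to x = -112 mm (handle butt to -128 mm). The clamp slides on the table and so centres itself between the fingers
- handle: fixed grip of the clamp, 17 mm thick; same frame as clamp
- lever: the trigger's grey fingerpiece with fine ribs, 13 mm thick, 90 mm long; its frame sits on the trigger's hinge, at clamp x = +29 mm, y = 0, and turns with the trigger
- trigger (a joint): trigger angle, rad: 0 out (springs back by itself), 0.32 fully squeezed. Over their outer faces handle and trigger are 67 mm apart at 0, 34 mm at 0.32. A full stroke pulls the far jaw in by 12 mm (three teeth); let it out to nearly 0 for the next one. A free stroke takes 5 to 8 N at the fingers; each newton more there gives about 2.5 N at the jaws
- bar (a joint): how far the bar with the far jaw is pulled in, m: 0 fully out, at most 0.064; both pads touch the caddy at 0.050. A light 6 N brake keeps it in place while the trigger goes back, and can hold no more than that: pressure lasts only while the trigger is squeezed
- far_pad: rubber pad on the far jaw, 40 wide x 9 thick x 36 mm high, origin in its middle, 27 mm above the table at clamp x = 76 mm; axes as the clamp's
- near_pad: the same pad on the housing's jaw, origin in its middle
- squash (a joint): squash of the far pad, m: 0 free, 0.004 squashed flat; 10 N per mm, about 20 N when half squashed. The near pad gives alike, so 10 N more take 2 mm of bar travel
- caddy: open caddy of light wood, loose, 0.35 kg: 124 mm along its x, 130 mm along its y (between the jaws), end boards 70 mm high at both y ends, side rails 42 mm high. Origin: centre of the underside; z up; axes nearly parallel to the clamp's
- divider (a joint): how far the divider is pressed in, m: 0 stands 14 mm proud of the end boards, 0.014 is home and flush. It goes straight down, stiffly: about 8 N to move it
- divider_top (a point): middle of the divider's top edge: a board 10 mm thick, 117 mm long along the caddy's y, through its middle; height 84 mm minus joint divider
- spice_a: bystander: a spice jar 46 x 106 mm, standing behind the caddy; origin at the centre of its underside
- spice_b: bystander: a spice jar 44 x 105 mm, standing behind the caddy; origin at the centre of its underside
- salt_shaker: bystander: the glass salt shaker, 44 x 90 mm, standing behind the caddy; origin at the centre of its underside
- glue_bottle: bystander: the white glue bottle with a grey pointed nozzle, 46 x 140 mm, standing beyond the jaw of the clamp's housing; origin at the centre of its underside
- tape_roll: bystander: the roll of tape lying flat, 98 x 25 mm, left of the work; origin at the centre of its underside
Things that resemble listed ones, but are neither listed nor needed, are in the scene too. Leave any pink or turquoise look-alike of the caddy alone.

How it is judged (in metres and radians):
On the way, in this order (a step that is already met when the one before it is completed fails the run):
1. the divider is pressed home, within 1.5 mm of flush, before the jaws press on the caddy (value of joint divider above 0.0125 m and contact force between far_pad and caddy below 3 N), for 0.2 s.
2. the far jaw has been pumped up: both pads press on the caddy's end boards (contact force between each of far_pad, near_pad and caddy above 4 N), for 0.2 s.
At the end, for the whole second after the job is handed in: Divider within 1.5 mm of flush; far pad presses on the caddy with 10 to 42 N (1 to 4 mm squash), near pad with over 8 N; the fingers still press on trigger and handle, over 4 N each; the caddy stands flat on the table (tilt under 0.06 rad, underside within 8 mm) (value of joint divider above 0.0125 m and contact force between far_pad and caddy between 10 and 42 N and contact force between near_pad and caddy above 8 N and contact force between the fingers and lever above 4 N and contact force between the fingers and handle above 4 N and angle between caddy's own z axis and vertical below 0.06 rad and height (world z) of caddy below 0.008 m); the arm keeps its last pose, push and grip.
It fails at once if the caddy is crushed: a jaw pad is squashed flat and presses with more than 55 N (contact force between any of far_pad, near_pad and caddy above 55 N).
It fails at once if a bystander is shoved more than 30 mm (distance of any of spice_a, spice_b, salt_shaker, glue_bottle, tape_roll from where it was at the start of the episode above 0.03 m).
It fails at once if the caddy is tipped by more than 0.3 rad (angle between caddy's own z axis and vertical above 0.3 rad).
It also fails if it takes over 72 s, if anything falls off the work surface, if the arm or the gripper's body presses on something with over 40 N, if the wrist force passes 120 N, or if a joint passes its speed limit or range.

## Working session

There is one attempt and no reset: what is moved stays moved. The work goes in short steps, each a Python script; the robot and the scene stay as the last script left them, time stands still between calls to the robot, and variables do not carry over. Pictures are saved under pics/ and viewed, on a budget of 13 in all, crops included, one or two more only if the job needs it, and the job is handed in when it is done.

```bash
mkdir -p pics; ls; python3 - <<'E'
from workcell import bot
import cv2,numpy as np
for n in("top","side"):
    cv2.imwrite(f"pics/{n}0.png",bot.grab_frame(n)[:,:,::-1]); c=bot.get_calibration(n); print(n,{k:np.round(v,4).tolist() if k!='x' else v for k,v in c.items()})
print(bot.state(),bot.tcp_to_tips)
E
```

```text
pics
top {'mtx': [[444.5269, 0.0, 317.3206], [0.0, 444.5269, 242.8686], [0.0, 0.0, 1.0]], 'view': [[-0.0123, -0.9999, 0.0072, 0.0488], [0.9837, -0.0108, 0.1796, -0.5617], [-0.1795, 0.0092, 0.9837, -0.8542], [0.0, 0.0, 0.0, 1.0]]}
side {'mtx': [[442.2102, 0.0, 318.1435], [0.0, 442.2102, 240.1604], [0.0, 0.0, 1.0]], 'view': [[0.9553, -0.2955, 0.0065, -0.5454], [0.1132, 0.3864, 0.9154, -0.1401], [-0.273, -0.8737, 0.4026, -0.8674], [0.0, 0.0, 0.0, 1.0]]}
{'time_s': 0.1, 'joint_positions': array([ 5.74097268e+01,  1.96330078e+01,  8.73728576e+01,  9.58101746e-04,
        7.30751149e+01, -8.36585914e+00]), 'qd': array([ 0.00079599, -0.12128001, -0.2027987 ,  0.06498504, -0.10277799,
       -0.10105155]), 'effort': array([ 1.28581789e-03, -4.34447908e+01, -2.46490735e+01, -1.97544623e-04,
        4.71497857e-03,  1.82296776e-05]), 'ee_pos': array([0.21520523, 0.47848376, 0.24468364]), 'orientation': array([-1.79920015e+02, -1.26885594e-02,  1.55775298e+02]), 'wrist_force': array([ 0.27595257, -0.48015581,  0.97301807]), 'ft_torque': array([-0.01195882,  0.00475597, -0.03579758]), 'finger_gap': 0.9995004621610813} 0.014
```

View pics/top0.png

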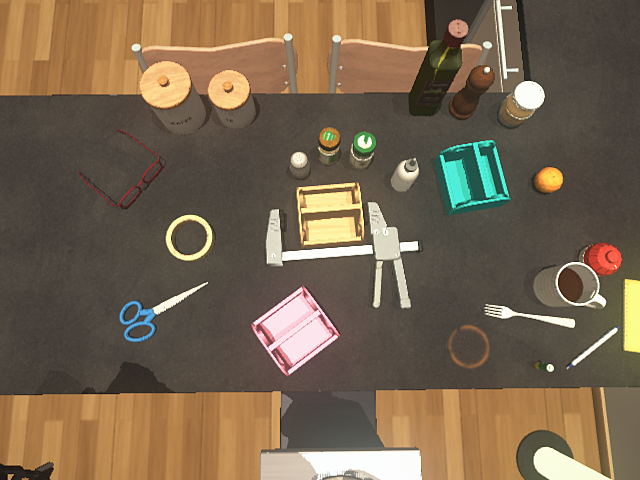

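View pics/side0.png

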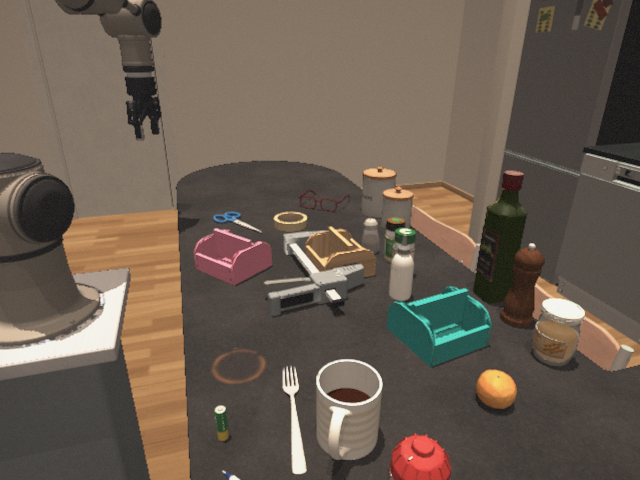

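The top view shows the wooden caddy at about (331,214) with its divider running horizontally. The clamp housing is at (386,243), the far jaw at (274,238), and the handle and trigger at (403,285) and (378,285). I'll zoom in with a grid of predicted points.

```bash
cat > h.py <<'E'
from workcell import bot
import cv2,numpy as np
def proj(n,P):
    c=bot.get_calibration(n);P=np.atleast_2d(P);q=P@c['view'][:3,:3].T+c['view'][:3,3]
    q=q*[1,-1,-1];u=q@np.array(c['mtx']).T;return u[:,:2]/u[:,2:]
def unproj(n,uv,z):
    c=bot.get_calibration(n);V=np.array(c['view']);R=V[:3,:3];o=-R.T@V[:3,3]
    d=R.T@(np.linalg.inv(c['mtx'])@[uv[0],uv[1],1]*[1,-1,-1]);return o+d*(z-o[2])/d[2]
E
python3 - <<'E'
from h import *
print(bot.get_calibration('top').keys())
im=cv2.imread('pics/top0.png')[165:315,255:435]
im=cv2.resize(im,None,fx=4.4,fy=4,interpolation=cv2.INTER_CUBIC) if 0 else cv2.resize(im,(720,600),interpolation=cv2.INTER_CUBIC)
cv2.imwrite('pics/z.png',im)
for a,z in [((386,243),.046),((274,238),.04),((300,213),.084),((362,210),.084)]:print(a,unproj('top',a,z).round(4))
E
```

```text
dict_keys(['mtx', 'view'])
(386, 243) [ 0.5613 -0.0985  0.046 ]
(274, 238) [0.5754 0.1314 0.04  ]
(300, 213) [0.6167 0.0762 0.084 ]
(362, 210) [ 0.6216 -0.0471  0.084 ]
```

View pics/z.png

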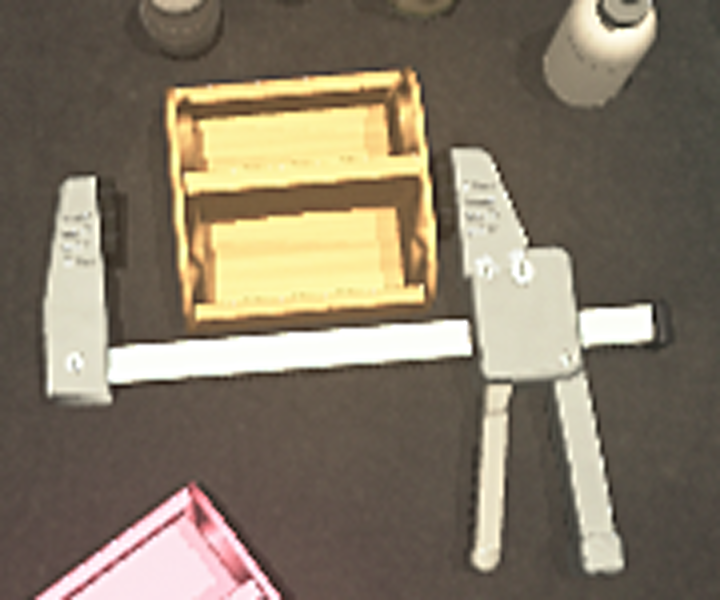

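```bash
cat >> h.py <<'E'
def zz(x,y): return (255+x/4,165+y/4)
def T(o,yaw,pts):
    c,s=np.cos(yaw),np.sin(yaw);p=np.array(pts,float)
    return np.c_[o[0]+c*p[:,0]-s*p[:,1],o[1]+s*p[:,0]+c*p[:,1],p[:,2]]
E
cat > ov.py <<'E'
from h import *
def box(x0,x1,y0,y1,z): return [(x0,y0,z),(x1,y0,z),(x1,y1,z),(x0,y1,z)]
def overlay(src,out,cl,clyaw,ca,cayaw,div=0.0,bar=0.):
    im=cv2.resize(cv2.imread(src)[165:315,255:435],(720,600),interpolation=cv2.INTER_CUBIC)
    def d(P,col): cv2.polylines(im,[((proj('top',P)-[255,165])*4).round().astype(int)],True,col,1)
    for b in [box(-.035,.035,-.027,.027,.046),box(.056,.096,.030,.039,.045),box(.056,.096,.219-bar,.228-bar,.045),box(-.112,-.112,-.05,.05,.024)]: d(T(cl,clyaw,b),(0,0,255))
    for b,c in [(box(-.062,.062,-.065,.065,.042),(255,0,0)),(box(-.062,.062,-.065,.065,.0),(255,0,255)),(box(-.005,.005,-.0585,.0585,.084-div),(0,160,0))]: d(T(ca,cayaw,b),c)
    cv2.imwrite(out,im)
E
python3 - <<'E'
from ov import *
a=unproj('top',zz(112,364),.034);b=unproj('top',zz(650,322),.034);v=a-b;cy=np.arctan2(-v[0],v[1])
cl=unproj('top',zz(527,315),.046)
a=unproj('top',zz(183,176),.084);b=unproj('top',zz(425,158),.084);v=a-b;dy=np.arctan2(-v[0],v[1]);ca=(a+b)/2
a2=unproj('top',zz(168,90),.042);b2=unproj('top',zz(413,72),.042);v=a2-b2
print(cl,np.degrees(cy),ca,np.degrees(dy),np.degrees(np.arctan2(-v[0],v[1])),np.linalg.norm(a-b))
overlay('pics/top0.png','pics/ov.png',cl,cy,ca,dy)
E
```

```text
[ 0.55969737 -0.09996344  0.046     ] 3.880472117806907 [0.62889436 0.01435268 0.084     ] 3.7929748540557062 3.800388616911751 0.12080665270710078
```

View pics/ov.png

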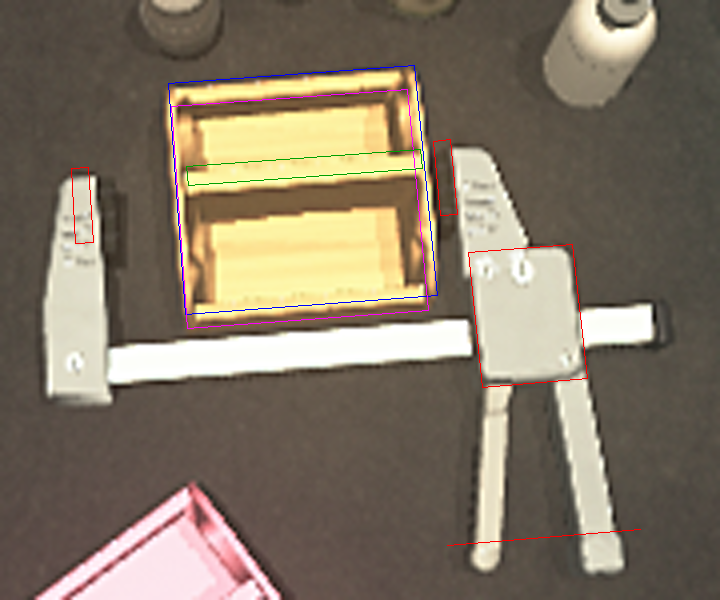

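The overlay fits the caddy, though it needs to shift about 2.5 mm toward −x. The clamp origin sits about 7 mm further toward −x than the housing centre. The black far pad at (110,240) in the zoom is about 11 mm inside the drawn bar = 0 pad, so the bar may already be partly in. Next I'll press the divider.

```bash
python3 - <<'E'
from h import *
c=(.6265,.0144);yaw=3.8
js=[(y,bot.ik([*c,.16],[180,0,y])) for y in(yaw,yaw+180,yaw-180)];print(js)
bot.command_gripper(0.0,40)
y=min((j for j in js if j[1] is not None),key=lambda j:abs(j[1][5]))[0];print(y)
bot.movep([*c,.16],[180,0,y]);bot.servo_line([*c,.105],.08)
f0=bot.state()['wrist_force'][2];z=.102
while z>.079:
    bot.servo_line([*c,z],.03);s=bot.state();f=s['wrist_force'][2]-f0
    print(round(z,4),s['ee_pos'][2].round(4),f.round(1))
    if f>30:break
    z-=.0015
bot.hold(.3);bot.servo_line([*c,.16],.15)
# retreat toward the grip area so top view is free
bot.command_gripper(1.0,20)
bot.movep([.40,-.3,.2],[180,0,y])
cv2.imwrite('pics/top1.png',bot.grab_frame('top')[:,:,::-1]);cv2.imwrite('pics/side1.png',bot.grab_frame('side')[:,:,::-1]);print(bot.state()['time_s'])
t=cv2.resize(cv2.imread('pics/top1.png')[165:315,255:435],(480,400),interpolation=cv2.INTER_CUBIC)
s=cv2.resize(cv2.imread('pics/side1.png')[215:325,250:400],(546,400),interpolation=cv2.INTER_CUBIC)
cv2.imwrite('pics/c1.png',cv2.resize(np.hstack([t,s]),(800,312),interpolation=cv2.INTER_AREA))
E
```

```text
[(3.8, array([-5.68594061e+00,  3.43147847e+01,  7.70334622e+01, -2.54444375e-14,
        6.86517532e+01,  8.05140594e+01])), (183.8, array([ -5.68594061,  34.31478466,  77.03346216,   0.        ,
        68.65175318, -99.48594061])), (-176.2, array([ -5.68594061,  34.31478466,  77.03346216,   0.        ,
        68.65175318, -99.48594061]))]
3.8
0.102 0.1022 -0.6
0.1005 0.1005 -0.5
0.099 0.0989 -0.3
0.0975 0.0974 -0.8
0.096 0.0963 2.0
0.0945 0.0951 4.4
0.093 0.0937 5.2
0.0915 0.0921 4.6
0.09 0.0907 5.1
0.0885 0.0891 5.6
0.087 0.0877 5.1
0.0855 0.0862 5.0
0.084 0.0846 5.5
0.0825 0.0839 9.7
0.081 0.0838 18.5
0.0795 0.0837 26.9
11.2583
```

View pics/c1.png

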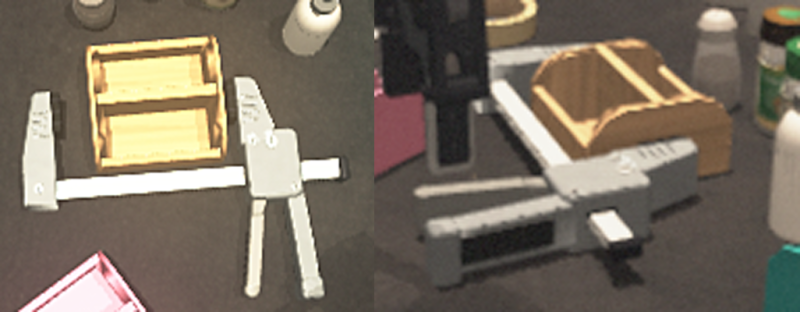

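The divider is home: it hit a hard stop at TCP z = 0.0838, with the tips at 0.070, and the side view shows it flush. Next I'll check the squeeze point and move there.

```bash
python3 - <<'E'
from h import *
cl=(.553,-.1005);yaw=np.radians(3.88)
P=T(cl,yaw,[(-.075,.032,.039),(-.075,-.032,.042),(-.075,0,.024),(-.075,.0335,.024),(-.112,0.025,.039),(-.128,-.04,.042)])
im=cv2.resize(cv2.imread('pics/top1.png')[200:320,340:440],(700,840),interpolation=cv2.INTER_CUBIC)
for p in proj('top',P): cv2.circle(im,tuple(((p-[340,200])*7).astype(int)),3,(0,0,255),-1)
cv2.imwrite('pics/g.png',im[240:840]);print(P)
E
```

```text
[[ 0.47600656 -0.07364837  0.039     ]
 [ 0.48033725 -0.13750168  0.042     ]
 [ 0.4781719  -0.10557503  0.024     ]
 [ 0.47590506 -0.07215181  0.024     ]
 [ 0.43956503 -0.08313601  0.039     ]
 [ 0.42800006 -0.1490697   0.042     ]]
```

View pics/g.png

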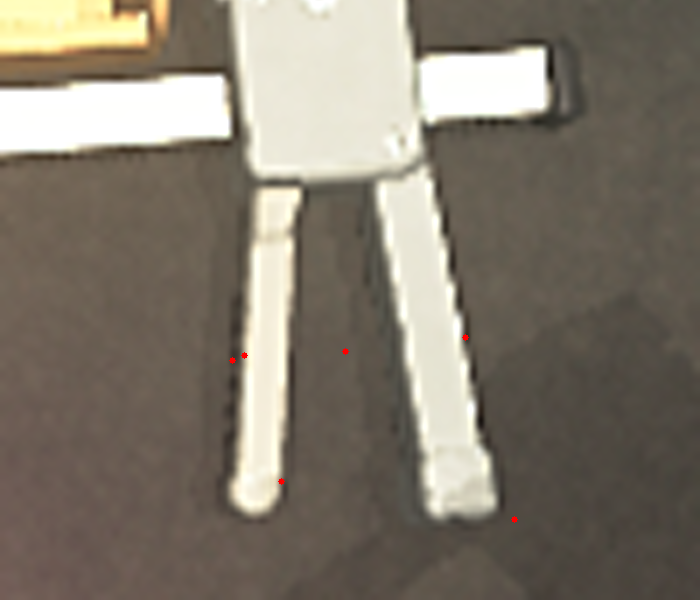

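The predicted outer-face points at (245,355) and (465,338) lie on the trigger and handle edges, so the squeeze point is right. I'll grip and do the first stroke.

```bash
python3 - <<'E'
from h import *
g=(.478,-.1055);o=[180,0,3.9]
bot.movep([*g,.13],o);bot.servo_line([*g,.021],.1)
def show(t):
    s=bot.state();print(t,s['time_s'].__round__(2),'gap',round(s['finger_gap'],3),s['ee_pos'].round(4),s['wrist_force'].round(1))
show('down')
for a in(.8,.7,.6,.5,.4,.36): bot.command_gripper(a,20);show(a)
cv2.imwrite('pics/top2.png',bot.grab_frame('top')[:,:,::-1])
bot.command_gripper(.85,20);show('out')
cv2.imwrite('pics/top3.png',bot.grab_frame('top')[:,:,::-1])
f=lambda n:cv2.resize(cv2.imread(n)[165:315,255:435],(400,333),interpolation=cv2.INTER_CUBIC)
cv2.imwrite('pics/c2.png',np.hstack([f('pics/top2.png'),f('pics/top3.png')]))
E
```

```text
down 13.38 gap 0.996 [ 0.4784 -0.1057  0.0215] [ 0.8 -0.1 -0. ]
0.8 13.7 gap 0.802 [ 0.4782 -0.1055  0.0213] [-1.1  0.5 -0.2]
0.7 13.95 gap 0.702 [ 0.4785 -0.1062  0.0215] [-0.2 -5.1  5. ]
0.6 14.2 gap 0.604 [ 0.4787 -0.1064  0.0217] [-2.4 -5.5  7.9]
0.5 14.45 gap 0.499 [ 0.4788 -0.1066  0.0219] [-2.1 -6.4  9.7]
0.4 14.7 gap 0.402 [ 0.479  -0.1069  0.0222] [-3.6 -9.1 11.4]
0.36 14.92 gap 0.364 [ 0.479  -0.1071  0.0224] [-3.6 -7.9 12.9]
out 15.44 gap 0.847 [ 0.4776 -0.1052  0.0207] [-0.1  1.6 -1. ]
```

View pics/c2.png

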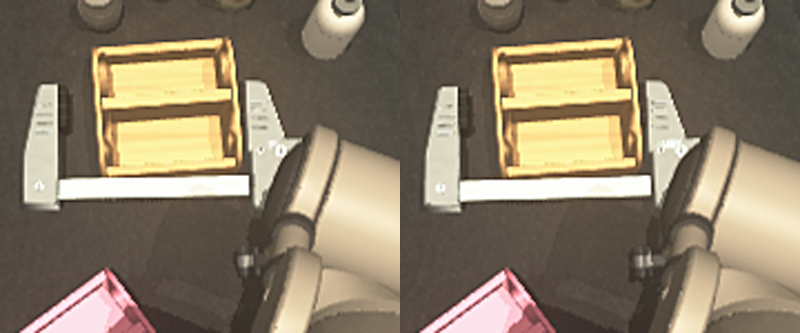

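```bash
python3 - <<'E'
from ov import *
# handle direction from clean picture g.png (7x crop, +240 rows): outer and inner edges, z=.042
u=lambda x,y,z:unproj('top',(340+x/7,200+(y+240)/7),z)
for n,a,b,z in [('handle out',(432,185),(480,440),.042),('handle in',(378,190),(420,440),.042),('lever out',(252,190),(236,470),.039)]:
    v=u(*a,z)-u(*b,z);print(n,np.degrees(np.arctan2(v[1],v[0])).round(1))
im=cv2.resize(cv2.imread('pics/top3.png')[165:285,255:415],(800,600),interpolation=cv2.INTER_CUBIC)
cv2.imwrite('pics/z3.png',im)
E
```

```text
handle out 8.0
handle in 7.0
lever out -5.3
```

View pics/z3.png

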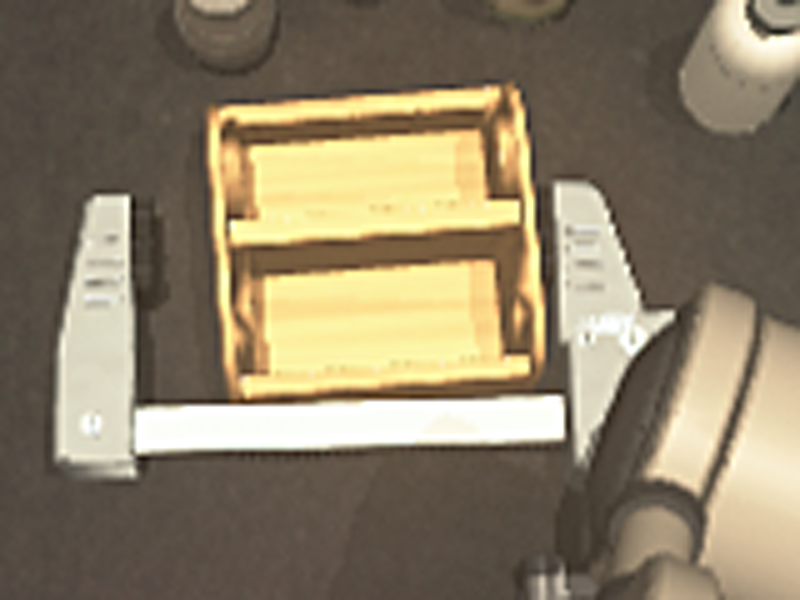

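The clamp yawed from 3.9° to about 1° during the stroke, because the squeezed handle and trigger sit about 6° off its axis. The bar came in about 11 mm: it now spans (135,430) to (565,418) in this zoom. From here I'll set the tool yaw to about 10° and shift the tool toward −y as it closes, so the handle stays put.

```bash
cat > st.py <<'E'
from h import *
def show(t):
    s=bot.state();print(t,'t',round(s['time_s'],2),'gap',round(s['finger_gap'],3),s['ee_pos'].round(4),s['wrist_force'].round(1));return s
def stroke(c,yaw,gaps,ax=np.radians(4),strength=20,verbose=0):
    "c: TCP when open (gap .8); slides along -clamp y while closing so the handle stays put"
    n=np.array([-np.sin(ax),np.cos(ax),0])
    for g in gaps:
        bot.command_gripper(g,strength)
        bot.servo_line(np.array(c)-n*max(0,.80-g)*.0425*2/2,.06,[180,0,yaw])
        s=bot.state()
        if verbose: show(g)
        if s['finger_gap']>g+.02: break
    return show('end of stroke')
def release(c,yaw,g=.9):
    bot.command_gripper(g,20);bot.servo_line(c,.08,[180,0,yaw]);show('released')
E
python3 - <<'E'
from st import *
a=unproj('top',(255+135/5,165+430/5),.034);b=unproj('top',(255+565/5,165+418/5),.034);v=a-b
cy=np.arctan2(-v[0],v[1]);n=v/np.linalg.norm(v);o=b-n*.027
g=T(o,cy,[(-.075,0,.021)])[0];print(o,np.degrees(cy),g)
c=g.copy();bot.command_gripper(1.0,20);bot.servo_line(c,.06,[180,0,7])
stroke(c,9.5,[.7,.6,.5,.4,.365],verbose=1)
cv2.imwrite('pics/top4.png',bot.grab_frame('top')[:,:,::-1])
release(c,9.5)
cv2.imwrite('pics/top5.png',bot.grab_frame('top')[:,:,::-1])
f=lambda n:cv2.resize(cv2.imread(n)[165:285,255:395],(400,343),interpolation=cv2.INTER_CUBIC)
cv2.imwrite('pics/c4.png',np.hstack([f('pics/top4.png'),f('pics/top5.png')]))
E
```

```text
[ 0.55253227 -0.08970157  0.034     ] 0.9861834407379609 [ 0.47754338 -0.09099241  0.021     ]
0.7 t 16.8 gap 0.699 [ 0.4783 -0.0955  0.0212] [ 1.5 -0.3  3.1]
0.6 t 17.3 gap 0.601 [ 0.4782 -0.0997  0.021 ] [-0.5 -1.4  3. ]
0.5 t 17.8 gap 0.496 [ 0.4784 -0.104   0.021 ] [-1.5 -1.9  5. ]
0.4 t 18.3 gap 0.401 [ 0.4788 -0.1081  0.0211] [-1.2 -2.   5.7]
0.365 t 18.77 gap 0.363 [ 0.4788 -0.1092  0.0211] [-1.3  1.1  5.8]
end of stroke t 18.77 gap 0.363 [ 0.4788 -0.1092  0.0211] [-1.3  1.1  5.8]
released t 19.71 gap 0.901 [ 0.4775 -0.0903  0.0211] [ 0.5  0.1 -0.3]
```

View pics/c4.png

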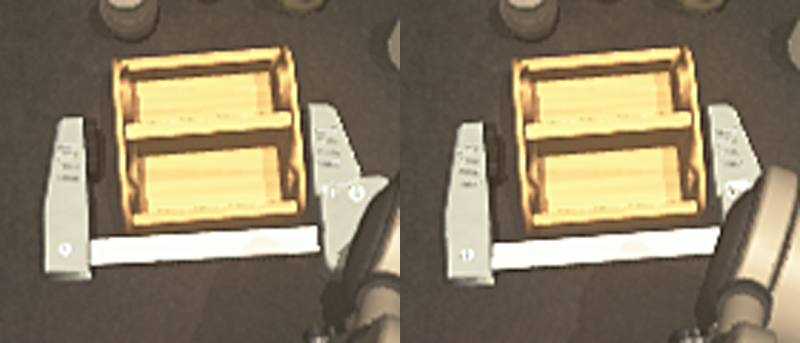

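The forces are low now and the clamp is realigned with the caddy. The bar has come in another 12 mm, and about 11 mm remains between the far pad at (103,150) and the caddy. Next stroke.

```bash
python3 - <<'E'
from st import *
c=[.4775,-.0905,.021]
stroke(c,9.5,[.7,.6,.5,.44,.40,.365],verbose=1)
cv2.imwrite('pics/top6.png',bot.grab_frame('top')[:,:,::-1])
release(c,9.5)
cv2.imwrite('pics/top7.png',bot.grab_frame('top')[:,:,::-1])
f=lambda n:cv2.resize(cv2.imread(n)[165:285,255:395],(400,343),interpolation=cv2.INTER_CUBIC)
cv2.imwrite('pics/c6.png',np.hstack([f('pics/top6.png'),f('pics/top7.png')]))
E
```

```text
0.7 t 20.32 gap 0.699 [ 0.4779 -0.0948  0.021 ] [0.6 1.7 1. ]
0.6 t 20.82 gap 0.601 [ 0.4782 -0.0994  0.0211] [-0.7 -2.5  3.8]
0.5 t 21.32 gap 0.5 [ 0.4785 -0.1036  0.0211] [-0.9 -3.3  4.6]
0.44 t 21.8 gap 0.442 [ 0.4787 -0.1058  0.0211] [-1.9 -0.5  6.2]
0.4 t 22.27 gap 0.402 [ 0.4787 -0.1072  0.0211] [-0.7  1.1  6. ]
0.365 t 22.73 gap 0.368 [ 0.4787 -0.1086  0.0211] [-0.   1.   6.5]
end of stroke t 22.73 gap 0.368 [ 0.4787 -0.1086  0.0211] [-0.   1.   6.5]
released t 23.68 gap 0.9 [ 0.4775 -0.0898  0.0211] [-0.5  0.8 -0.1]
```

View pics/c6.png

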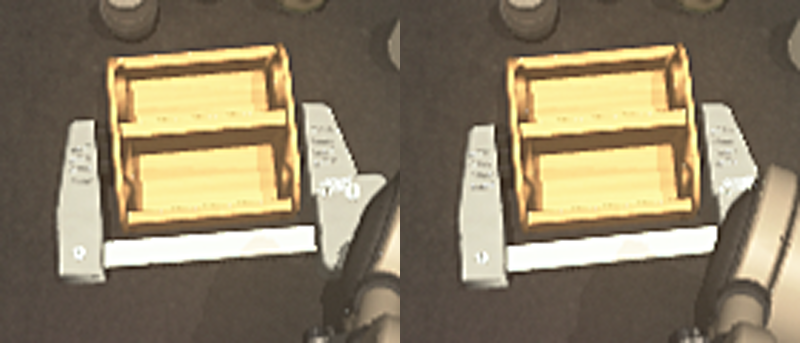

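Another 12 mm in: the bar spans (105,255) to (316,238), which puts bar at about 0.047–0.05, so contact is imminent. I'll do the next stroke in fine steps with the grip capped at 20 N.

```bash
python3 - <<'E'
from st import *
c=[.4775,-.0905,.021]
stroke(c,9.5,[.76,.73,.70,.67,.64,.61,.58],verbose=1)
cv2.imwrite('pics/top8.png',bot.grab_frame('top')[:,:,::-1]);cv2.imwrite('pics/side8.png',bot.grab_frame('side')[:,:,::-1])
t=cv2.resize(cv2.imread('pics/top8.png')[165:285,255:395],(466,400),interpolation=cv2.INTER_CUBIC)
s=cv2.resize(cv2.imread('pics/side8.png')[215:315,275:385],(330,300),interpolation=cv2.INTER_CUBIC)
cv2.imwrite('pics/c8.png',np.hstack([t,cv2.copyMakeBorder(s,0,100,0,0,cv2.BORDER_CONSTANT)]))
E
```

```text
0.76 t 24.26 gap 0.76 [ 0.4777 -0.0921  0.021 ] [-0.1  0.7  3.7]
0.73 t 24.73 gap 0.732 [ 0.4776 -0.0933  0.021 ] [-0.6  1.8  3.1]
0.7 t 25.19 gap 0.698 [ 0.4776 -0.0946  0.0209] [0.1 0.9 3.1]
0.67 t 25.66 gap 0.67 [ 0.4777 -0.096   0.0209] [-1.7  0.7  3.6]
0.64 t 26.12 gap 0.641 [ 0.4778 -0.0972  0.0209] [-1.9  1.2  4.5]
0.61 t 26.59 gap 0.611 [ 0.478  -0.0985  0.021 ] [-1.9  0.8  4.5]
0.58 t 27.06 gap 0.582 [ 0.4782 -0.0997  0.021 ] [-1.6  1.4  5. ]
end of stroke t 27.06 gap 0.582 [ 0.4782 -0.0997  0.021 ] [-1.6  1.4  5. ]
```

View pics/c8.png

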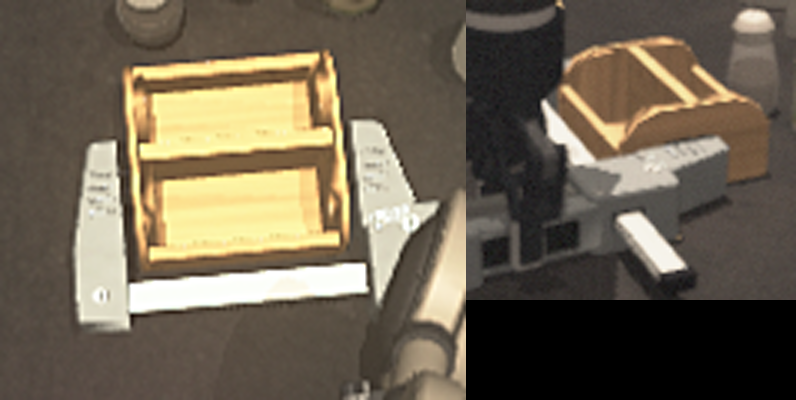

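Still no stall at gap 0.582. I'll continue in small steps until the 20 N cap stalls, which should mean about 30–37 N at the jaws, and then ease off.

```bash
python3 - <<'E'
from st import *
c=[.4775,-.0905,.021]
for g in np.arange(.56,.36,-.02):
    s=stroke(c,9.5,[g])
    if s['finger_gap']>g+.008: break
cv2.imwrite('pics/top9.png',bot.grab_frame('top')[:,:,::-1])
E
```

```text
end of stroke t 27.62 gap 0.558 [ 0.4782 -0.1005  0.021 ] [-1.7  2.   6.1]
end of stroke t 28.09 gap 0.537 [ 0.4782 -0.1013  0.0211] [-1.1  2.1  6.1]
end of stroke t 28.56 gap 0.52 [ 0.4782 -0.1021  0.0212] [-2.4  2.1  7.8]
end of stroke t 29.02 gap 0.503 [ 0.4782 -0.1029  0.0212] [-1.9  2.7  8.5]
end of stroke t 29.49 gap 0.487 [ 0.4783 -0.1037  0.0213] [-4.  4.  8.]
end of stroke t 29.96 gap 0.458 [ 0.4784 -0.1045  0.0213] [-2.7  3.4  8.9]
end of stroke t 30.43 gap 0.445 [ 0.4784 -0.1053  0.0214] [-3.5  4.3  9.8]
end of stroke t 30.89 gap 0.421 [ 0.4785 -0.1061  0.0215] [-3.   4.8 12.9]
end of stroke t 31.37 gap 0.402 [ 0.4787 -0.1071  0.0211] [-1.6  2.9  6.5]
end of stroke t 31.83 gap 0.383 [ 0.4788 -0.1079  0.0212] [-1.8  3.7  7.4]
end of stroke t 32.3 gap 0.363 [ 0.4788 -0.1086  0.0213] [-2.1  4.4  8.9]
```

```bash
python3 - <<'E'
from st import *
cv2.imwrite('pics/side9.png',bot.grab_frame('side')[:,:,::-1])
t=cv2.resize(cv2.imread('pics/top9.png')[165:285,255:395],(466,400),interpolation=cv2.INTER_CUBIC)
s=cv2.resize(cv2.imread('pics/side9.png')[215:315,265:375],(330,300),interpolation=cv2.INTER_CUBIC)
cv2.imwrite('pics/c9.png',np.hstack([t,cv2.copyMakeBorder(s,0,100,0,0,cv2.BORDER_CONSTANT)]))
E
```

```text
(no output)
```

View pics/c9.png

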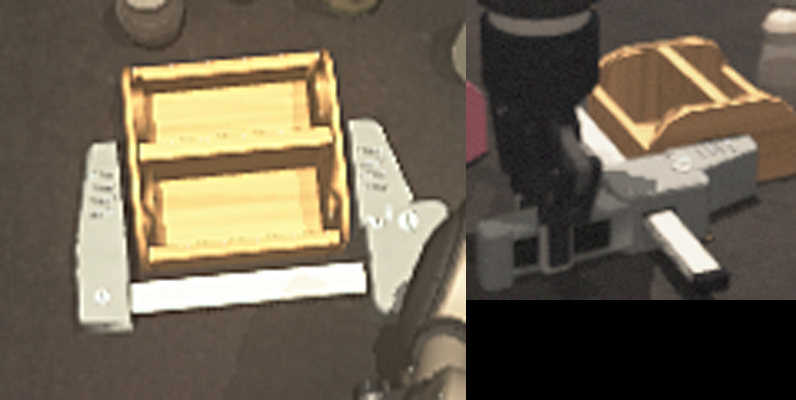

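```bash
cat > meas.py <<'E'
from h import *
ims={k:cv2.imread(f'pics/top{k}.png') for k in '0123456789'}
def ecc(a,b,box,init):
    x0,y0,x1,y1=box;m=np.zeros(a.shape[:2],np.uint8);m[y0:y1,x0:x1]=255
    t=np.float32([[1,0,init[0]],[0,1,init[1]]])
    g=lambda i:cv2.cvtColor(i,cv2.COLOR_BGR2GRAY)
    W=cv2.findTransformECC(g(a)[y0:y1,x0:x1],g(b),np.float32([[1,0,x0+init[0]],[0,1,y0+init[1]]]),cv2.MOTION_EUCLIDEAN,(3,200,1e-6),None,3)[1]
    ctr=np.array([(x1-x0)/2,(y1-y0)/2,1]);p=W@ctr;return p-[(x0+x1)/2,(y0+y1)/2],np.degrees(np.arctan2(W[1,0],W[0,0]))
E
python3 - <<'E'
from meas import *
# patches in top7: far jaw, near jaw tip, caddy
fj=(275,206,294,268);nj=(361,200,377,232);cd=(291,179,362,246)
for k in '6789':
    try:
        r=[ecc(ims['7'],ims[k],b,(0,0)) for b in(fj,nj,cd)]
        print(k,[ (a.round(2).tolist(),round(float(t),2)) for a,t in r])
    except Exception as e: print(k,str(e)[:80])
E
```

```text
6 [([-0.46, -1.7], 0.87), ([0.05, 0.33], 2.61), ([0.03, -0.05], -0.09)]
7 [([0.03, 0.03], -0.23), ([0.05, 0.05], 1.13), ([-0.01, -0.02], -0.1)]
8 [([1.56, -1.05], -0.8), ([-0.4, 0.2], 1.57), ([-0.12, -0.15], -0.44)]
9 [([1.98, -0.9], -1.22), ([-0.91, 0.11], 1.13), ([-0.28, -0.19], -0.84)]
```

```bash
python3 - <<'E'
from st import *
for g in(.34,.32,.30): bot.command_gripper(g,20);bot.hold(.15);s=show(g)
ims=bot.grab_frame('top')[:,:,::-1].copy();cv2.imwrite('pics/top10.png',ims)
from meas import ecc
a=cv2.imread('pics/top7.png')
for b in((275,206,294,268),(361,200,377,232),(291,179,362,246)):
    print(ecc(a,ims,b,(0,0)))
E
```

```text
0.34 t 32.77 gap 0.348 [ 0.4789 -0.109   0.0214] [-2.7  2.4 10.1]
0.32 t 33.13 gap 0.346 [ 0.4789 -0.109   0.0214] [-2.5  1.7 10.3]
0.3 t 33.5 gap 0.344 [ 0.4789 -0.109   0.0214] [-2.   2.   9.3]
(array([ 2.06921354, -0.91519697]), np.float32(-1.2050982))
(array([-0.94726294,  0.11686286]), np.float32(1.1013646))
(array([-0.27321167, -0.19526652]), np.float32(-0.8564107))
```

The fingers stall at gap 0.345, but that could be either the trigger's end stop or the 20 N limit. I'll release, see how far the bar springs back, and stroke again: a stall at a wider gap would prove there is jaw pressure.

```bash
python3 - <<'E'
from st import *
from meas import ecc
a=cv2.imread('pics/top7.png')
def m(n):
    im=bot.grab_frame('top')[:,:,::-1].copy();cv2.imwrite(f'pics/top{n}.png',im)
    r=[ecc(a,im,b,(0,0))[0].round(2) for b in((275,206,294,268),(361,200,377,232),(291,179,362,246))];print(n,*r,'closing mm',((r[0]-r[1])[0]*2.04).round(1))
c=[.4775,-.0905,.021]
release(c,9.5,1.0);m(11)
for g in (.78,.74,.70,.66,.63,.60,.57,.54):
    s=stroke(c,9.5,[g])
    if s['finger_gap']>g+.012: break
m(12)
E
```

```text
released t 34.52 gap 1.002 [ 0.4775 -0.0899  0.0211] [0.8 0.  0.9]
11 [2.36 0.04] [ 0.02 -0.54] [0.27 0.15] closing mm 4.8
end of stroke t 35.15 gap 0.777 [ 0.4779 -0.0917  0.0212] [-0.2 -4.   3.8]
end of stroke t 35.62 gap 0.737 [ 0.4776 -0.0925  0.0209] [0.5 2.9 2.4]
end of stroke t 36.08 gap 0.704 [ 0.4776 -0.0944  0.021 ] [0.2 2.7 4.1]
end of stroke t 36.55 gap 0.66 [ 0.4777 -0.0962  0.0211] [-0.1  1.4  6.1]
end of stroke t 37.02 gap 0.631 [ 0.4777 -0.0975  0.0211] [-1.3  2.6  7. ]
end of stroke t 37.48 gap 0.6 [ 0.4778 -0.0987  0.0213] [-1.9  1.9  8.1]
end of stroke t 37.95 gap 0.57 [ 0.4779 -0.1     0.0213] [-2.1  3.9  9.4]
end of stroke t 38.42 gap 0.542 [ 0.478  -0.1012  0.0214] [-2.   2.7 10.7]
12 [ 2.4  -0.37] [-1.37 -0.18] [-0.41  0.02] closing mm 7.7
```

The bar sprang back 1.3 mm on release, so there was pressure. It is now about 2.9 mm past the released position, or roughly 20 N by that estimate. I'll add one small step toward mid-band, settle and check.

```bash
python3 - <<'E'
from st import *
from meas import ecc
a=cv2.imread('pics/top7.png')
c=[.4775,-.0905,.021]
for g in (.525,.51):
    s=stroke(c,9.5,[g])
    if s['finger_gap']>g+.012: break
bot.hold(.5);show('held')
D=[]
for i in range(3):
    im=bot.grab_frame('top')[:,:,::-1].copy()
    r=[ecc(a,im,b,(0,0))[0] for b in((275,206,294,268),(361,200,377,232))];D.append(((r[0]-r[1])[0]*2.04).round(2))
print(D);cv2.imwrite('pics/top13.png',im);cv2.imwrite('pics/side13.png',bot.grab_frame('side')[:,:,::-1])
s=cv2.imread('pics/side13.png')[205:315,255:415]
t=cv2.resize(im[165:285,255:395],(400,343),interpolation=cv2.INTER_CUBIC);s=cv2.resize(s,(400,275),interpolation=cv2.INTER_CUBIC)
cv2.imwrite('pics/c13.png',np.hstack([t,cv2.copyMakeBorder(s,0,68,0,0,cv2.BORDER_CONSTANT)]))
E
```

```text
end of stroke t 38.93 gap 0.526 [ 0.478  -0.1018  0.0215] [-2.6  3.  11.4]
end of stroke t 39.4 gap 0.512 [ 0.4782 -0.1025  0.0211] [-0.1  2.9  5.8]
held t 39.9 gap 0.51 [ 0.4782 -0.1025  0.0211] [-0.   3.8  6.2]
[np.float64(6.18), np.float64(6.18), np.float64(6.19)]
```

View pics/c13.png

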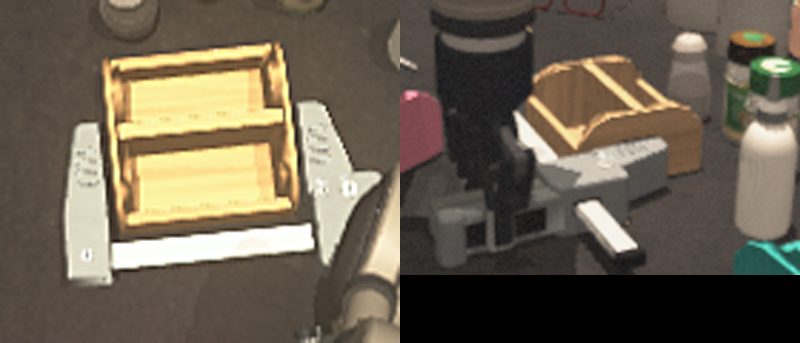

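```bash
cat >> meas.py <<'E'
A=ims['7']
def closing(im):
    f,n,c=[ecc(A,im,b,(0,0))[0] for b in((275,206,294,268),(361,200,377,232),(291,179,362,246))]
    v=np.array([84.5,-21.]);u=np.array([.998,-.066]);d=n-f;phi=np.arctan2(*(v+d)[::-1])-np.arctan2(*v[::-1]);phi=np.dot(d,[.066,.998])/84.5
    R=np.array([[np.cos(phi),-np.sin(phi)],[np.sin(phi),np.cos(phi)]]);cl=-(np.dot(v+d,R@u)-np.dot(v,u))*2.04
    return np.r_[f,n,c,np.degrees(phi),cl].round(2)
E
python3 - <<'E'
from meas import *
for k in (3,5,6,7,8,9,10,11,12,13):
    try: print(k,closing(cv2.imread(f'pics/top{k}.png')))
    except Exception as e: print(k,'fail')
E
```

```text
3 fail
5 [ -4.5   -0.88   1.6    0.09   1.71   0.55   0.93 -11.81]
6 [-0.46 -1.7   0.05  0.33  0.03 -0.05  1.4  -0.05]
7 [ 0.03  0.03  0.05  0.05 -0.01 -0.02  0.01 -0.02]
8 [ 1.56 -1.05 -0.4   0.2  -0.12 -0.15  0.76  4.56]
9 [ 1.98 -0.9  -0.91  0.11 -0.28 -0.19  0.56  6.31]
10 [ 2.07 -0.92 -0.95  0.12 -0.27 -0.2   0.56  6.58]
11 [ 2.36  0.04  0.02 -0.54  0.27  0.15 -0.5   4.41]
12 [ 2.4  -0.37 -1.37 -0.18 -0.41  0.02 -0.04  7.69]
13 [ 1.56 -0.57 -1.47 -0.44 -0.82 -0.11 -0.04  6.17]
```

The yaw-corrected measure is precise: one full stroke reads 11.8 mm and unloaded repeats agree. A tooth slipped between gaps 0.525 and 0.51, taking closing from about 8 to 6.2 mm, so the jaw force is now only about 10–15 N. I'll squeeze gently back to about 7.6 mm, raising the tool slightly so its downward drag doesn't build up.

```bash
python3 - <<'E'
from st import *
from meas import closing
for i,g in enumerate((.495,.48,.465,.45,.435,.42,.405)):
    s=stroke([.4775,-.0905,.0211+.00025*i],9.5,[g])
    m=closing(bot.grab_frame('top')[:,:,::-1].copy());print(m[-2:],m[4:6])
    if m[-1]>7.4 or s['finger_gap']>g+.012: break
E
```

```text
end of stroke t 40.57 gap 0.5 [ 0.4782 -0.1031  0.0212] [-1.3  3.7  6.9]
[-0.05  6.17] [-0.82 -0.1 ]
end of stroke t 41.08 gap 0.481 [ 0.4782 -0.1038  0.0213] [-0.7  3.2  5.9]
[-0.1   6.33] [-0.8  -0.07]
end of stroke t 41.6 gap 0.465 [ 0.4783 -0.1045  0.0215] [-0.8  4.   3.5]
[-0.15  6.63] [-0.76 -0.04]
end of stroke t 42.12 gap 0.453 [ 0.4784 -0.1052  0.0217] [0.2 3.6 1.3]
[-0.19  6.88] [-0.71 -0.02]
end of stroke t 42.63 gap 0.443 [ 0.4784 -0.1058  0.0219] [ 0.5  1.6 -0.5]
[-0.22  7.21] [-0.65 -0.03]
end of stroke t 43.15 gap 0.418 [ 0.4785 -0.1064  0.0221] [-0.4  1.3 -3.7]
[-0.21  7.56] [-0.6  -0.04]
```

```bash
python3 - <<'E'
from st import *
from meas import closing
p=bot.state()['ee_pos'];n=np.array([-np.sin(np.radians(4)),np.cos(np.radians(4)),0])
bot.servo_line(np.array([.4775,-.0905,.0211+.00095])-n*(.80-.42)*.0425,.02,[180,0,9.5])
for i in range(3):
    bot.hold(.5);s=show('hold');im=bot.grab_frame('top')[:,:,::-1].copy();m=closing(im);print(m[-2:],m[4:6])
cv2.imwrite('pics/top14.png',im)
if 7.2<m[-1]<8.2 and abs(s['finger_gap']-.42)<.03: bot.hand_in();print('handed in')
E
```

```text
hold t 43.95 gap 0.425 [ 0.4785 -0.1066  0.022 ] [-1.3  3.1 -2.3]
[-0.25  7.55] [-0.58 -0.05]
hold t 44.5 gap 0.419 [ 0.4786 -0.1066  0.022 ] [-1.   3.7 -3.2]
[-0.3   7.53] [-0.56 -0.05]
hold t 45.05 gap 0.424 [ 0.4786 -0.1066  0.022 ] [-1.4  3.  -2.1]
[-0.3   7.53] [-0.57 -0.05]
the job is handed in; nothing more can be done
handed in
```

I pressed the divider home, pumped the clamp closed, and handed in at about 45 s while still holding trigger and handle squeezed. I expect it to pass, but the jaw force is an estimate from the camera images, not a measurement.

- **Divider:** it moved under about 5 N and hit a hard stop with the fingertips at 0.070 m. The side view showed it flush with the end boards.
- **Clamping:** this took five strokes at the minimum grip of 20 N, which kept the estimated jaw force well below crushing. The first stroke turned the clamp about 3°; I corrected that by turning the tool and shifting it as it closed.
- **Final state:** jaw closing held steady at 7.53–7.55 mm for the last 1.5 s. I estimate first contact at about 3.2–4.4 mm, which gives roughly 16–22 N per pad, or about half squashed.
- **Caddy and bystanders:** in the last pictures I viewed (before the final squeeze), the caddy stood flat and nothing around it had moved visibly.

Two things went wrong or stayed unclear:
- **Slipped teeth:** the ratchet seemed to slip a tooth twice under load, in strokes 4 and 5. The second time I squeezed back up gently afterwards and stopped before the closing at which it had slipped (about 8 mm).
- **Unclear stall:** in stroke 4 the fingers stalled at gap 0.345, and I could not tell whether that was the trigger's end stop or the force limit.

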